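# Find the rocking corner of a jig plate and press its shim flat

### The arm

A 7-joint arm with a two-finger parallel gripper is mounted at the origin on a cart in front of the work surface, level with it; the furniture and walls round the work are solid. World frame = base frame: x ahead of the robot, y to its left, z up, the work surface at z = 0. Lengths are in m, angles in rad, forces in N, time in s.
With the tool pointing down it reaches from about 0.425 to 0.925 m from the base axis. Payload 6.8 kg.
Tool frame: the origin (TCP) lies midway between the tips of the shut fingers; the grasp point (between the pads) lies 19 mm behind it; z points along the fingers, y is the line along which they close (so a half turn about z gives the same grasp; the last joint's range is limited). The gripper opens to 85 mm and grips with 20 to 120 N. Pads are 22 mm wide; open, the fingers measure 114 mm over their backs; the gripper's body (76 mm by 85 mm) begins 54 mm behind the grasp point. The pads swing forward as they close: fully open they stand 13 mm farther back than shut.
Start: joints at [1.001, 0.477, 0.022, 1.555, -0.011, 1.109, -0.083], TCP at [0.301, -0.604, 0.231] pointing down, gripper open.
Joint ranges: [-2.96, 2.96], [-0.34, 2.1], [-1.41, 1.46], [0.24, 2.44], [-1.37, 4.51], [0.17, 1.92], [-2.96, 2.96]. Speed limits (rad/s): [2.39, 2.39, 3.14, 3.14, 3.14, 3.14, 3.14].

### API

Orientations are given as a rotation vector (axis times angle).
In Python, from bench import r gives the robot as it stands.
- The arm moves only by the tool servo_tool, never from a script. Its arguments are lists of equal length, an entry for each row: "turn": the turn, a rotation vector about the world's x, y, z in units of 5 degrees (1.0 is 5 degrees), a list of three; "slide": the shift along the world's x, y, z in units of 30 mm (1.0 is 30 mm), a list of three; "hand": the opening, from 0 (shut) to 1 (fully open). In form: {"turn": [[rx, ry, rz], ...], "slide": [[dx, dy, dz], ...], "hand": [hand, ...]}. A call has 1 to 8 rows; each row is the pose to reach, as a shift and turn from the pose commanded when the call began; what a row does not reach only later rows make up. A row lasts 1/8 s, in which the tool goes at most 62.5 mm and 10.7 degrees, less where a joint would pass 70% of its speed; a pose out of reach is approached as far as the arm can. A call with a gripper value outside its range is refused whole. The fingers move at their own pace and stop on an object; "squeeze" is the grip in N (left out, the last holds). Time passes only in rows, so rows that repeat a pose let the fingers close. It gives the time, the measured TCP pose, the force, the opening and the grip force at its end, in the units of the state.
- r.get_obs(): the state, without advancing time (a new reading comes with each control period).
- r.grab_frame(name): name is "side" or "top" or "wrist"; returns (picture, depth): 384x512x3 uint8, red, green, blue; 384x512 float32, m along the optical axis (not along the pixel's ray), 0 where there is no reading.
- r.get_calibration(name): a dict with "fovy" (degrees; the focal length in pixels is half the picture's height over the tangent of half this angle, whatever the lens; pixels are square), "cx", "cy" (the principal point, pixels), "R" (3x3) and "t" (3): a world point X has camera coordinates R X + t. Camera axes: x right, y down, z forward; pixel columns grow to the right and rows downward; lengths in m; the calibration is good to about 2 mm. The wrist camera is an equidistant fisheye: a pixel r from the principal point sees the ray r / f radians off the axis. A picture is of the moment at which its call begins: read the wrist's pose just before it. get_calibration takes no time and is no camera call; for the wrist camera it gives the pose at the moment of the call.
- r.hand_in(): hands the job in; it is judged then, once.
The state is a dict: "clock": time; "joints": joint angles; "qvel": joint speeds; "tau": joint torques, N m; "tcp_pos": TCP position; "orientation": TCP orientation; "contact_force": force on the tool from outside, world axes, zero at the start; "moment": the same for the moment, N m; "grip_width": finger opening in m; "gripper_force": force on a finger pad.
Only numpy, scipy, OpenCV 4.12 (cv2) and the standard library are available. Lean on these libraries where they do the work, as an engineer would, in place of code of your own. Each camera call takes 0.05 s, during which the arm holds its last target. There are 200 camera calls.

### The job

The square aluminium plate in the blue jig rocks on one corner: press down on its corners with the fingertips until you find the one that gives, then let the plate come back level and press the orange-tipped shim tab beside that corner all the way down flat. Leave the other three shim tabs up, do not lift or shift the plate, and leave the tools around it alone; only press, pick nothing up.

Things in the scene. Friction and masses are not known exactly. Their poses are not given: they have to be found in the camera images.
- jig: blue base board, 150x215x8 mm, fixed to the bench (place and yaw vary). Origin: centre of its underside, on the bench top; x away from the robot, y left, z up. Steel stops at the middles of the plate's edges, 5 mm lower than its top, keep the plate in place. Beyond the plate's left and right edges stand two orange-tipped brass shim tabs each, one beside each corner.
- plate: loose square aluminium plate, 120x120x12 mm, 0.9 kg, level on four hidden supports, axes as the jig's; underside 23, top 35 mm above the bench. Origin: centre of its underside. One support (any corner) is 4.5 mm too low: that corner dips 4 to 5 mm under 1 to 2 N (the opposite one rises), and comes back when let go; the other three are firm. Nothing shows which.
- corner_front_left (a point): point on the plate's top over the support of the corner near the robot, left (-x, +y of the jig), in the middle of a dark round mark 16 mm across, 14 mm in from both edges, at jig (-46, +46) mm, 35 mm above the bench: where to press this corner.
- corner_front_right (a point): point on the plate's top over the support of the corner near the robot, right (-x, -y of the jig), in the middle of a dark round mark 16 mm across, 14 mm in from both edges, at jig (-46, -46) mm, 35 mm above the bench: where to press this corner.
- corner_back_left (a point): point on the plate's top over the support of the corner far from the robot, left (+x, +y of the jig), in the middle of a dark round mark 16 mm across, 14 mm in from both edges, at jig (+46, +46) mm, 35 mm above the bench: where to press this corner.
- corner_back_right (a point): point on the plate's top over the support of the corner far from the robot, right (+x, -y of the jig), in the middle of a dark round mark 16 mm across, 14 mm in from both edges, at jig (+46, -46) mm, 35 mm above the bench: where to press this corner.
- tab_front_left (a point): point to press on the upper face of the shim tab beside the corner near the robot, left (-x, +y of the jig), at jig (-46, about +83 up, +88 flat) mm. Brass leaf 24 mm wide, orange end, hinged 4 mm outside the plate's edge, 36 mm long, sloping up toward jig +y; this point, 24 mm from the hinge, is 31 mm above the bench when up, 18 mm when flat; the outer end is 38 mm up when up.
- tab_front_right (a point): point to press on the upper face of the shim tab beside the corner near the robot, right (-x, -y of the jig), at jig (-46, about -83 up, -88 flat) mm. Brass leaf 24 mm wide, orange end, hinged 4 mm outside the plate's edge, 36 mm long, sloping up toward jig -y; this point, 24 mm from the hinge, is 31 mm above the bench when up, 18 mm when flat; the outer end is 38 mm up when up.
- tab_back_left (a point): point to press on the upper face of the shim tab beside the corner far from the robot, left (+x, +y of the jig), at jig (+46, about +83 up, +88 flat) mm. Brass leaf 24 mm wide, orange end, hinged 4 mm outside the plate's edge, 36 mm long, sloping up toward jig +y; this point, 24 mm from the hinge, is 31 mm above the bench when up, 18 mm when flat; the outer end is 38 mm up when up.
- tab_back_right (a point): point to press on the upper face of the shim tab beside the corner far from the robot, right (+x, -y of the jig), at jig (+46, about -83 up, -88 flat) mm. Brass leaf 24 mm wide, orange end, hinged 4 mm outside the plate's edge, 36 mm long, sloping up toward jig -y; this point, 24 mm from the hinge, is 31 mm above the bench when up, 18 mm when flat; the outer end is 38 mm up when up.
- shim_front_left (a joint): angle of the shim beside the corner near the robot, left (-x, +y of the jig): 0 = tab up, 0.60 = tab flat on its seat. It has friction (4 to 5 N at the point to press) and stays where it is left. Pressing the tab down swings its inner end up into the gap under the plate. Beside a firm corner there is no gap and the tab stops hard at about 0.3 (6 to 7 mm down).
- shim_front_right (a joint): angle of the shim beside the corner near the robot, right (-x, -y of the jig): 0 = tab up, 0.60 = tab flat on its seat. It has friction (4 to 5 N at the point to press) and stays where it is left. Pressing the tab down swings its inner end up into the gap under the plate. Beside a firm corner there is no gap and the tab stops hard at about 0.3 (6 to 7 mm down).
- shim_back_left (a joint): angle of the shim beside the corner far from the robot, left (+x, +y of the jig): 0 = tab up, 0.60 = tab flat on its seat. It has friction (4 to 5 N at the point to press) and stays where it is left. Pressing the tab down swings its inner end up into the gap under the plate. Beside a firm corner there is no gap and the tab stops hard at about 0.3 (6 to 7 mm down).
- shim_back_right (a joint): angle of the shim beside the corner far from the robot, right (+x, -y of the jig): 0 = tab up, 0.60 = tab flat on its seat. It has friction (4 to 5 N at the point to press) and stays where it is left. Pressing the tab down swings its inner end up into the gap under the plate. Beside a firm corner there is no gap and the tab stops hard at about 0.3 (6 to 7 mm down).
- red_screwdriver: loose bystander: red screwdriver lying to the right of the jig, 27 x 192 x 26 mm, origin under its middle
- tin: loose bystander: open round tin of pins behind the jig, 64 mm across, 38 mm high, origin under its middle
- clamp: loose bystander: orange and black spring clamp lying to the left of the jig, 56 x 108 x 22 mm, origin under its middle

How it is judged:
On the way, in this order (a step that is already met when the one before it is completed fails the run):
1. the rocking corner has been pressed down (its mark at least 3 mm below the level plate) (height (world z) of any of corner_front_left, corner_front_right, corner_back_left, corner_back_right below 0.032 m), for 0.1 s.
2. one shim tab is pressed flat (value of joint any of shim_front_left, shim_front_right, shim_back_left, shim_back_right above 0.52 rad), for 0.2 s.
At the end, for the whole second after the job is handed in: The shim tab beside the rocking corner is flat (joint above 0.52 of 0.60), the other three are up (each below 0.18), and the plate lies level (within 0.02 rad), at rest, at its height (within 3 mm) and within 8 mm of where it was (((value of joint shim_front_left above 0.52 rad and value of joint each of shim_front_right, shim_back_left, shim_back_right below 0.18 rad) or (value of joint shim_front_right above 0.52 rad and value of joint each of shim_front_left, shim_back_left, shim_back_right below 0.18 rad) or (value of joint shim_back_left above 0.52 rad and value of joint each of shim_front_left, shim_front_right, shim_back_right below 0.18 rad) or (value of joint shim_back_right above 0.52 rad and value of joint each of shim_front_left, shim_front_right, shim_back_left below 0.18 rad)) and angle between plate's own z axis and vertical below 0.02 rad and height (world z) of plate between 0.02 and 0.026 m and distance of plate from where it was at the start of the episode below 0.008 m and linear speed of plate below 0.01 m/s); the robot touches nothing.
It fails at once if the plate is lifted (8 mm) (height (world z) of plate above 0.031 m).
It fails at once if the plate is tipped out of the jig (angle between plate's own z axis and vertical above 0.15 rad).
It fails at once if two shim tabs are pressed (value of joint each of shim_front_left, shim_front_right above 0.22 rad or value of joint each of shim_front_left, shim_back_left above 0.22 rad or value of joint each of shim_front_left, shim_back_right above 0.22 rad or value of joint each of shim_front_right, shim_back_left above 0.22 rad or value of joint each of shim_front_right, shim_back_right above 0.22 rad or value of joint each of shim_back_left, shim_back_right above 0.22 rad).
It fails at once if the screwdriver, tin or clamp is moved by more than 25 mm (distance of any of red_screwdriver, tin, clamp from where it was at the start of the episode above 0.025 m).
It also fails if it takes over 51 s, if anything falls off the work surface, if the arm or the gripper's body presses on something with over 40 N, if the wrist force passes 120 N, or if a joint passes its speed limit or range.

## Working session

There is one attempt and no reset: what is moved stays moved. The work goes in short steps, Python scripts to look and compute and a tool call to move; the robot and the scene stay as the last step left them, time stands still between calls to the robot, and variables do not carry over. Pictures are saved under pics/ and viewed, at most 10 in all, crops included, and the job is handed in when it is done.

Besides the shell and the picture viewer there is one more tool, called in YAML: its name, and indented under it one key for each argument. servo_tool: Moves the arm, as the interface text tells. Its arguments: {"type":"object","properties":{"turn":{"type":"array"},"slide":{"type":"array"},"hand":{"type":"array"},"squeeze":{"type":"number"}},"required":["turn","slide","hand"]}

```bash
mkdir -p pics
cat > h.py <<'E'
import numpy as np, cv2
from bench import r
def rayplane(c,uv,z):
    f=192/np.tan(np.radians(c['fovy'])/2)
    d=np.array([(uv[0]-c['cx'])/f,(uv[1]-c['cy'])/f,1.]);R=np.array(c['R']);t=np.array(c['t'])
    o=-R.T@t; w=R.T@d; return o+w*(z-o[2])/w[2]
def proj(c,X):
    f=192/np.tan(np.radians(c['fovy'])/2)
    p=np.array(c['R'])@np.array(X)+np.array(c['t']); return f*p[0]/p[2]+c['cx'],f*p[1]/p[2]+c['cy']
E
python3 - <<'E'
from h import *
o=r.get_obs();print(o['clock'],o['tcp_pos'],o['orientation'],o['contact_force'])
c=r.get_calibration('top');im,d=r.grab_frame('top');np.save('top.npy',im)
cv2.imwrite('pics/top.png',im[:,:,::-1])
h=cv2.cvtColor(im,cv2.COLOR_RGB2HSV)
print(c)
def comps(m,n,z):
    k,l,s,ce=cv2.connectedComponentsWithStats(m.astype(np.uint8))
    for i in range(1,k):
        if s[i,4]>25: print(n,s[i],ce[i].round(1),rayplane(c,ce[i],z).round(4))
comps((h[...,0]>100)&(h[...,0]<125)&(h[...,1]>120)&(h[...,2]>50),'blue',.008)
comps((h[...,0]>5)&(h[...,0]<20)&(h[...,1]>170)&(h[...,2]>120),'orange',.036)
E
```

```text
0.0 [ 0.30044406 -0.60378339  0.23033715] [-3.05653943e+00 -7.18533777e-01  8.70612927e-04] [ 0.20235038 -0.00299782 -0.61725897]
{'fovy': 45.70491905639594, 'cx': 259.2300556015442, 'cy': 182.84776491534703, 'R': array([[-6.26704635e-04, -9.99992300e-01,  3.87392855e-03],
       [-9.90049453e-01,  7.53305448e-05, -1.40719843e-01],
       [ 1.40718468e-01, -3.92357062e-03, -9.90041877e-01]]), 't': array([-0.25161546,  0.55287821,  1.16468791])}
blue [361   0  34  42 301] [369.5  29.4] [ 0.9993 -0.5667  0.008 ]
blue [394   0   6  38  64] [397.3  17.1] [ 1.0369 -0.6479  0.008 ]
blue [378  10  13  10  42] [384.   14.1] [ 1.0459 -0.6099  0.008 ]
blue [ 223  158   91   75 1474] [268.7 197.4] [ 0.5175 -0.2775  0.008 ]
orange [145 111   9   8  47] [149.3 114.9] [0.7389 0.0455 0.036 ]
orange [239 164   7  10  54] [242.2 168.4] [ 0.5922 -0.2066  0.036 ]
orange [302 182   7  10  51] [305.2 186.5] [ 0.5436 -0.3736  0.036 ]
orange [229 197   8   9  52] [232.2 201. ] [ 0.5049 -0.1807  0.036 ]
orange [164 214   8  22  78] [168.8 224.2] [ 0.4442 -0.0152  0.036 ]
orange [293 215   7  10  54] [296.  219.5] [ 0.4562 -0.3481  0.036 ]
orange [156 237   9  17  40] [160.2 244.8] [0.3907 0.0056 0.036 ]
orange [325 245  19   7 102] [332.5 248. ] [ 0.3823 -0.4423  0.036 ]
```

View pics/top.png

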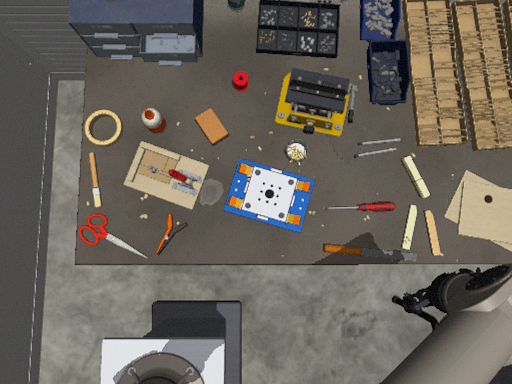

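The top view shows the jig at pixel (269,196), with its four orange tabs at (242,168), (305,186), (232,201) and (296,220). That puts its centre near (0.524, -0.277) with a yaw of about -16.3°, and the spans match the given sizes. I'll move above it with the fingers shut.

servo_tool:
  turn:
    - [0, 0, -1.7]
    - [0, 0, -3.4]
    - [0, 0, -5.1]
    - [0, 0, -6.8]
    - [0, 0, -8.6]
    - [0, 0, -8.6]
    - [0, 0, -8.6]
    - [0, 0, -8.6]
  slide:
    - [1, 1.5, 0]
    - [2.1, 3, 0]
    - [3.2, 4.6, 0]
    - [4.3, 6.2, -0.3]
    - [5.4, 7.8, -0.7]
    - [6.5, 9.4, -1]
    - [7.45, 10.88, -1.3]
    - [7.45, 10.88, -1.3]
  hand: [0, 0, 0, 0, 0, 0, 0, 0]

```text
clock: 1.05
tcp_pos: [0.5266, -0.2718, 0.1909]
orientation: [-3.108, 0.437, 0.002]
contact_force: [0.8, -0.5, 0.2]
grip_width: -0.0001
gripper_force: 0.0
```

servo_tool:
  turn:
    - [0, 0, 0]
    - [0, 0, 0]
  slide:
    - [0, 0, 0]
    - [0, 0, 0]
  hand: [0, 0]

```text
clock: 1.3
tcp_pos: [0.5232, -0.2797, 0.1923]
orientation: [3.108, -0.456, -0.001]
contact_force: [0.5, -0.5, -0.0]
grip_width: 0.0001
gripper_force: 0.0
```

```bash
cat > look.py <<'E'
import sys
from h import *
o=r.get_obs();print(o['clock'],o['tcp_pos'],o['orientation'],o['contact_force'])
c=r.get_calibration('wrist');im,d=r.grab_frame('wrist')
cv2.imwrite('pics/%s.png'%sys.argv[1],im[:,:,::-1])
R=np.array(c['R']);t=np.array(c['t']);f=192/np.tan(np.radians(c['fovy'])/2)
print(-R.T@t,c['fovy'],c['cx'],c['cy'])
def fray(uv,z):
    v=np.array(uv)-[c['cx'],c['cy']];a=np.hypot(*v);th=a/f
    w=R.T@np.r_[v/a*np.sin(th),np.cos(th)];q=-R.T@t;return q+w*(z-q[2])/w[2]
h=cv2.cvtColor(im,cv2.COLOR_RGB2HSV)
def comps(m,n,z,lo,hi):
    k,l,s,ce=cv2.connectedComponentsWithStats(m.astype(np.uint8))
    for i in range(1,k):
        if lo<s[i,4]<hi: print(n,s[i],ce[i].round(1),fray(ce[i],z).round(4))
comps((h[...,0]>5)&(h[...,0]<20)&(h[...,1]>170)&(h[...,2]>120),'orange',.035,60,5000)
comps(h[...,2]<75,'dark',.035,60,1500)
E
python3 look.py w1
```

```text
1.3 [ 0.52323472 -0.27968352  0.19234551] [ 3.10750003e+00 -4.56148863e-01 -5.49872575e-04] [ 0.45746048 -0.48007026 -0.03241647]
[ 0.60202774 -0.30209303  0.33541263] 65.70646984690485 259.04736614050285 192.4288566446555
orange [332 118  16  24 329] [339.5 129.7] [ 0.5468 -0.3724  0.035 ]
orange [164 120  17  24 350] [172.3 131.1] [ 0.5955 -0.2062  0.035 ]
orange [327 201  15  23 280] [334.  211.7] [ 0.4595 -0.3466  0.035 ]
orange [172 202  16  22 292] [179.1 212.6] [ 0.5083 -0.1805  0.035 ]
orange [395 220  59  26 744] [423.5 232.3] [ 0.3946 -0.4566  0.035 ]
orange [ 87 258  17  35 196] [ 96.5 274.6] [ 0.4558 -0.0259  0.035 ]
orange [101 298   6  20  61] [104.1 306.8] [ 0.4012 -0.0044  0.035 ]
dark [502   0  10   7  62] [507.    2.9] [ 0.662  -0.6583  0.035 ]
dark [296  19  25  32 235] [310.6  31.5] [ 0.6522 -0.3708  0.035 ]
dark [488  26  24  52 129] [499.1  50.1] [ 0.5991 -0.6163  0.035 ]
dark [ 76  28  47  72 347] [106.8  69.2] [ 0.6864 -0.1564  0.035 ]
dark [260  37  23  39 169] [268.5  56. ] [ 0.6383 -0.3227  0.035 ]
dark [502 117  10  77 195] [507.7 159.3] [ 0.4536 -0.6088  0.035 ]
dark [386 118 110  42 396] [445.2 136. ] [ 0.5092 -0.5003  0.035 ]
dark [204 124  14  13 147] [210.3 130. ] [ 0.5838 -0.2448  0.035 ]
dark [245 163  23  21 372] [255.8 172.7] [ 0.527  -0.2761  0.035 ]
dark [172 197  15   6  72] [178.3 199.1] [ 0.5235 -0.1857  0.035 ]
dark [209 209  11  11  72] [213.2 212.8] [ 0.4972 -0.2179  0.035 ]
dark [388 210  79  32 302] [418. 224.] [ 0.4094 -0.4492  0.035 ]
dark [104 261  22  57 355] [113.  286.3] [ 0.4328 -0.0422  0.035 ]
dark [ 34 286  62  29 100] [ 64.2 301.5] [0.4207 0.0708 0.035 ]
```

View pics/w1.png

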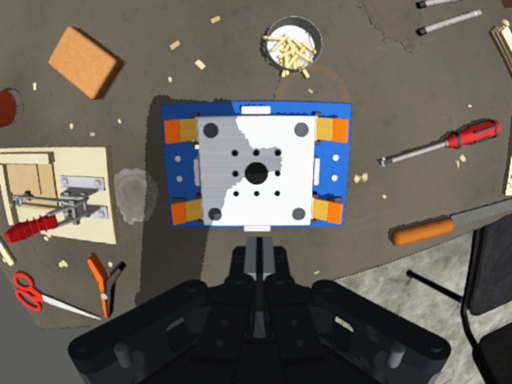

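The wrist view shows the plate with its marks at (210,130), (302,130), (214,213) and (299,213), and the tabs outside them. The jig centre is about (0.526,-0.276) with a yaw of -16.3°, which agrees with the top view. I'll start pressing at back-left, (0.583,-0.245).

servo_tool:
  turn:
    - [0, 0, 0]
    - [0, 0, 0]
    - [0, 0, 0]
    - [0, 0, 0]
    - [0, 0, 0]
    - [0, 0, 0]
  slide:
    - [1, 0.6, -1]
    - [2, 1.15, -2.2]
    - [2, 1.15, -3.6]
    - [2, 1.15, -4.7]
    - [2, 1.15, -4.9]
    - [2, 1.15, -4.9]
  hand: [0, 0, 0, 0, 0, 0]

```text
clock: 2.1
tcp_pos: [0.5843, -0.2444, 0.046]
orientation: [3.108, -0.454, 0.001]
contact_force: [0.0, 0.5, 0.7]
grip_width: 0.0001
gripper_force: 0.0
```

servo_tool:
  turn:
    - [0, 0, 0]
    - [0, 0, 0]
    - [0, 0, 0]
    - [0, 0, 0]
    - [0, 0, 0]
  slide:
    - [0, 0, -0.1]
    - [0, 0, -0.2]
    - [0, 0, -0.3]
    - [0, 0, -0.35]
    - [0, 0, -0.35]
  hand: [0, 0, 0, 0, 0]

```text
clock: 2.72
tcp_pos: [0.5843, -0.2434, 0.0352]
orientation: [3.109, -0.452, -0.0]
contact_force: [-0.8, -0.1, 4.6]
grip_width: 0.0
gripper_force: 2.1
```

servo_tool:
  turn:
    - [0, 0, 0]
    - [0, 0, 0]
    - [0, 0, 0]
  slide:
    - [0, 0, -0.05]
    - [0, 0, -0.08]
    - [0, 0, -0.08]
  hand: [0, 0, 0]

```text
clock: 3.1
tcp_pos: [0.5843, -0.2434, 0.035]
orientation: [-3.109, 0.452, -0.0]
contact_force: [-8.4, 4.1, 21.6]
grip_width: 0.0003
gripper_force: 11.6
```

Back-left is firm. Next is back-right.

servo_tool:
  turn:
    - [0, 0, 0]
    - [0, 0, 0]
    - [0, 0, 0]
    - [0, 0, 0]
    - [0, 0, 0]
    - [0, 0, 0]
  slide:
    - [0, 0, 0.6]
    - [-0.45, -1.5, 0.6]
    - [-0.9, -3, 0.6]
    - [-0.9, -3, 0.4]
    - [-0.9, -3, 0.3]
    - [-0.9, -3, 0.3]
  hand: [0, 0, 0, 0, 0, 0]

```text
clock: 3.85
tcp_pos: [0.5579, -0.3314, 0.0411]
orientation: [-3.108, 0.448, 0.001]
contact_force: [0.4, 0.0, 0.1]
grip_width: -0.0001
gripper_force: 0.0
```

servo_tool:
  turn:
    - [0, 0, 0]
    - [0, 0, 0]
    - [0, 0, 0]
    - [0, 0, 0]
    - [0, 0, 0]
  slide:
    - [0, 0, -0.1]
    - [0, 0, -0.2]
    - [0, 0, -0.25]
    - [0, 0, -0.27]
    - [0, 0, -0.27]
  hand: [0, 0, 0, 0, 0]

```text
clock: 4.47
tcp_pos: [0.5576, -0.3332, 0.0335]
orientation: [-3.109, 0.452, -0.001]
contact_force: [1.8, 1.3, 1.8]
grip_width: 0.0002
gripper_force: 0.8
```

It gives: 1.8 N at z = 33.5 mm. I'll push further to confirm.

servo_tool:
  turn:
    - [0, 0, 0]
    - [0, 0, 0]
    - [0, 0, 0]
    - [0, 0, 0]
  slide:
    - [0, 0, -0.05]
    - [0, 0, -0.1]
    - [0, 0, -0.1]
    - [0, 0, -0.1]
  hand: [0, 0, 0, 0]

```text
clock: 4.97
tcp_pos: [0.5578, -0.3336, 0.0311]
orientation: [3.109, -0.452, 0.002]
contact_force: [-0.2, 1.0, 5.8]
grip_width: -0.0001
gripper_force: 3.3
```

servo_tool:
  turn:
    - [0, 0, 0]
    - [0, 0, 0]
    - [0, 0, 0]
    - [0, 0, 0]
  slide:
    - [0, 0, -0.03]
    - [0, 0, -0.05]
    - [0, 0, -0.05]
    - [0, 0, -0.05]
  hand: [0, 0, 0, 0]

```text
clock: 5.48
tcp_pos: [0.5579, -0.3336, 0.0307]
orientation: [3.109, -0.452, 0.002]
contact_force: [-2.2, 2.3, 14.5]
grip_width: -0.0002
gripper_force: 7.5
```

Back-right is the rocking corner; it stops at 30.7 mm. I'll lift, let the plate come level, then go to the back-right tab.

servo_tool:
  turn:
    - [0, 0, 0]
    - [0, 0, 0]
    - [0, 0, 0]
    - [0, 0, 0]
    - [0, 0, 0]
    - [0, 0, 0]
  slide:
    - [0, 0, 0.3]
    - [0, 0, 1.05]
    - [-0.2, -0.7, 1.05]
    - [-0.4, -1.3, 1.05]
    - [-0.4, -1.3, 1.05]
    - [-0.4, -1.3, 0.8]
  hand: [0, 0, 0, 0, 0, 0]

```text
clock: 6.22
tcp_pos: [0.5452, -0.3724, 0.0522]
orientation: [-3.108, 0.453, -0.0]
contact_force: [-0.7, 0.8, 0.4]
grip_width: -0.0
gripper_force: 0.0
```

```bash
python3 look.py w2 | head -3
python3 - <<'E'
import cv2
a=cv2.imread('pics/w2.png');cv2.imwrite('pics/w2c.png',cv2.resize(a[80:300,140:400],None,fx=2.5,fy=2.5))
E
```

```text
6.225 [ 0.54521238 -0.3724116   0.05223164] [-3.10833931e+00  4.52750341e-01 -1.10372012e-04] [-0.71675377  0.83980838  0.44277527]
[ 0.62396511 -0.39484336  0.19531633] 65.70646984690485 259.04736614050285 192.4288566446555
orange [ 19 209  25  34 511] [ 32.1 226. ] [ 0.5957 -0.2076  0.035 ]
```

View pics/w2c.png

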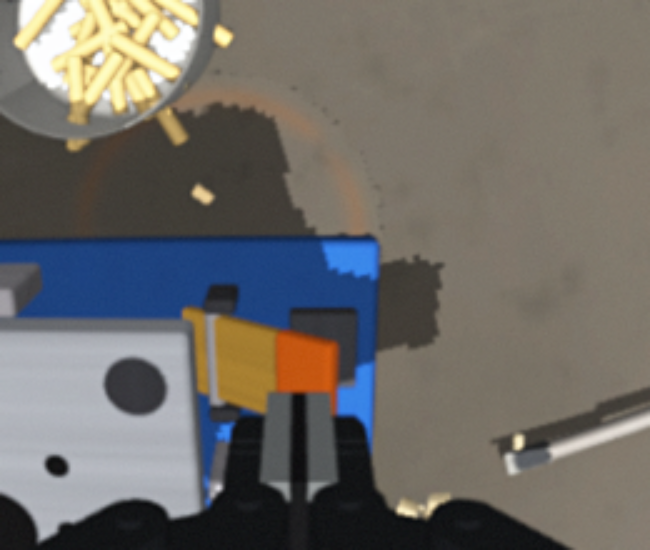

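The fingertips stand over the edge of the orange on the back-right tab, about 24 mm from its hinge, and are clear of the plate. Pressing down.

servo_tool:
  turn:
    - [0, 0, 0]
    - [0, 0, 0]
    - [0, 0, 0]
    - [0, 0, 0]
    - [0, 0, 0]
    - [0, 0, 0]
    - [0, 0, 0]
    - [0, 0, 0]
  slide:
    - [0, 0, -0.3]
    - [0, 0, -0.5]
    - [0, 0, -0.65]
    - [0, 0, -0.75]
    - [0, 0, -0.85]
    - [0, 0, -0.95]
    - [0, 0, -1.0]
    - [0, 0, -1.0]
  hand: [0, 0, 0, 0, 0, 0, 0, 0]

```text
clock: 7.28
tcp_pos: [0.5456, -0.373, 0.0232]
orientation: [3.108, -0.452, 0.002]
contact_force: [-0.5, -1.7, 3.1]
grip_width: 0.0002
gripper_force: 1.6
```

servo_tool:
  turn:
    - [0, 0, 0]
    - [0, 0, 0]
    - [0, 0, 0]
    - [0, 0, 0]
    - [0, 0, 0]
    - [0, 0, 0]
  slide:
    - [0, 0, -0.08]
    - [0, 0, -0.15]
    - [0, 0, -0.2]
    - [0, 0, -0.25]
    - [0, 0, -0.25]
    - [0, 0, -0.25]
  hand: [0, 0, 0, 0, 0, 0]

```text
clock: 8.02
tcp_pos: [0.5456, -0.3735, 0.0177]
orientation: [3.108, -0.453, 0.002]
contact_force: [-5.2, -0.6, 20.4]
grip_width: -0.0002
gripper_force: 10.5
```

It is seated at 17.7 mm with 20 N, so it is flat. I'll retreat and check.

servo_tool:
  turn:
    - [0, 0, 0]
    - [0, 0, 0]
    - [0, 0, 0]
    - [0, 0, 0]
    - [0, 0, 0]
    - [0, 0, 0]
    - [0, 0, 0]
  slide:
    - [0, 0, 0.5]
    - [0, 0, 1.5]
    - [0, 0, 3]
    - [-0.3, 1.5, 4.5]
    - [-0.7, 3.1, 5.8]
    - [-0.7, 3.1, 5.8]
    - [-0.7, 3.1, 5.8]
  hand: [0, 0, 0, 0, 0, 0, 0]

```text
clock: 8.9
tcp_pos: [0.5239, -0.2788, 0.1888]
orientation: [-3.109, 0.45, 0.002]
contact_force: [0.2, -0.1, -0.0]
grip_width: -0.0003
gripper_force: 0.0
```

```bash
python3 look.py w3 | head -8
python3 - <<'E'
import cv2
a=cv2.imread('pics/w3.png');cv2.imwrite('pics/w3c.png',cv2.resize(a[80:280,130:390],None,fx=3,fy=3))
E
```

```text
8.9 [ 0.52387554 -0.27884854  0.18884526] [-3.10877648e+00  4.50475830e-01  1.56941837e-03] [ 0.17252966 -0.14331215 -0.04485795]
[ 0.60284279 -0.30112495  0.33186062] 65.70646984690485 259.04736614050285 192.4288566446555
orange [165 120  17  24 359] [172.7 131.3] [ 0.5956 -0.2062  0.035 ]
orange [172 203  18  23 302] [179.4 213.6] [ 0.5083 -0.1807  0.035 ]
orange [329 202  15  23 278] [335.6 213.4] [ 0.4594 -0.3467  0.035 ]
orange [396 222  60  25 746] [425.1 234.2] [ 0.3947 -0.4565  0.035 ]
orange [ 87 259  17  35 196] [ 95.9 275.6] [ 0.4557 -0.026   0.035 ]
orange [101 300   6  18  61] [103.6 308.3] [ 0.4004 -0.0042  0.035 ]
```

View pics/w3c.png

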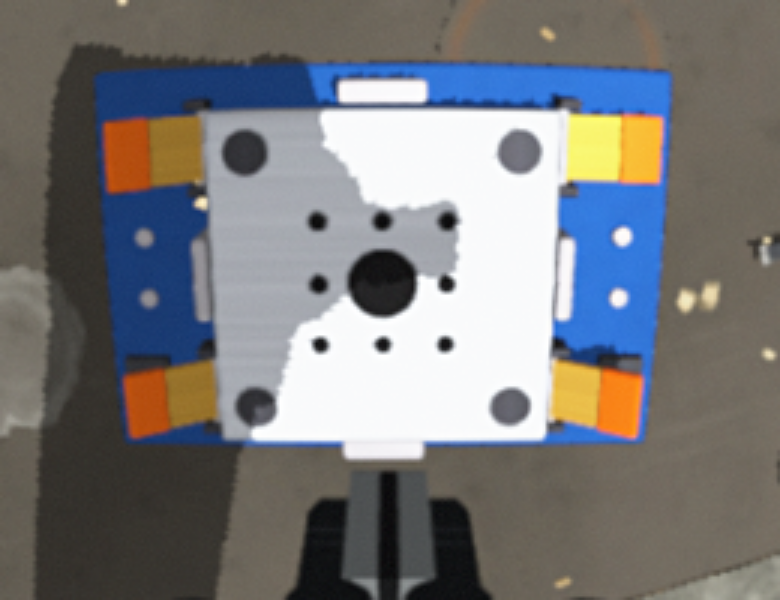

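The back-right tab at crop (615,150) is flat. The other three tabs haven't moved, and the plate sits centred and level. Handing in.

```bash
python3 -c "
from bench import r
print(r.hand_in())"
```

```text
the job is handed in; nothing more can be done
None
```

The back-right corner was the rocking one (it dipped about 4 mm); its shim tab is pressed flat, the other three tabs are still up, the plate looks level and in place in the last picture, and the job is handed in, with no verdict returned.

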